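# Nudge the nest plate onto its locating pins

## Task

The aluminium nest plate was set down crooked on the press bolster and is riding on top of the two locating pins. Nudge it with the fingertips, back towards the rear rail and sideways, until both its holes drop over the pins and it lies flat on the bolster, then move clear. Push only the plate itself: do not lift it, keep off the collar mounted on it, and leave the loose things on the bench alone.

Things in the scene. Friction and masses are not known exactly. Their poses are not given: they have to be found in the camera images.
- bolster: Press bolster, fixed: a black steel slab 240 (its x) x 360 (its y) x 20 mm thick lying on the bench. Origin: centre of its underside; x points away from the robot to the rear rail, y along the rail, z up. Behind the rail sits an aluminium air cylinder (x 78 to 114, y -51 to +11, up to 48 mm above the slab).
- nest_plate: Nest plate, loose, bright aluminium, 130 (its x) x 200 (its y) x 10 mm, 0.6 to 0.9 kg with its collar. Origin: centre of the underside; x to the rail side, y along the rail, z up. A yellow line on its top at the rail side marks y = 0. Seated, its axes agree with the bolster's and its origin is at bolster (-15, 0, 20) mm. Lightly oiled below: friction on slab and pins about 0.25 to 0.35.
- collar: Dark split nest collar fixed on the plate: a ring of 70 mm outside and 46 mm inside diameter, 26 mm high. Origin: centre of its underside, at plate (-12, 0, 10) mm; its top is 36 mm above the plate's underside. Not to be pushed or gripped.
- hole_round (a point): Centre of the round through hole, 14 mm diameter, at the plate's underside: plate (30, 65, 0) mm. At the start the plate is 15 to 24 mm short of its place towards the robot, up to 28 mm off sideways either way and up to 0.07 rad askew.
- hole_slot (a point): Centre of the square-ended slot, 14 mm (x) by 20 mm (y), at the plate's underside: plate (30, -65, 0) mm.
- robot_edge (a point): Middle of the plate's robot-side lower edge, plate (-65, 0, 0) mm. At the start this edge lies on the slab.
- rail_edge (a point): Middle of the plate's rail-side lower edge, plate (65, 0, 0) mm. At the start it is about 10 mm above the slab, because the plate rides on the pin tips, tilted about 0.08 rad.
- pin_round (a point): Tip of the steel pin for the round hole, at bolster (15, 65, 29) mm. Both pins: 12 mm diameter, 9 mm high, the lower 4 mm cylindrical, the upper 5 mm tapering to a blunt tip 5.6 mm across, which catches a hole from about 3 mm off.
- pin_slot (a point): Tip of the steel pin for the slot, at bolster (15, -65, 29) mm.
- sleeve_tall: Black plastic tube standing loose on the bench, 50 mm diameter, 75 mm high; origin at the centre of its underside. To be left alone.
- sleeve_short: Black plastic tube standing loose on the bench, 42 mm diameter, 42 mm high; origin at the centre of its underside. To be left alone.
- abrasive_roll: Maroon abrasive roll standing loose on the bench, 80 mm diameter, 50 mm high; origin at the centre of its underside. To be left alone.
- jar: Small clear jar with a green cap, loose on the bench, 60 mm diameter, 70 mm high; origin at the centre of its underside. To be left alone.
- rail_face (a point): Middle of the front face's foot of the bright steel rear rail on the bolster, at bolster (52, 0, 20) mm. The rail is 300 mm long (y -150 to +150), 20 mm thick (x 52 to 72) and 22 mm high above the slab; a yellow line across it marks y = 0. Seated, the plate leaves 2 mm to this face.
Things that resemble listed ones, but are neither listed nor needed, are in the scene too. Of the things like the nest_plate, leave any that is green; of the rest the smaller one is meant.

How it is judged:
By the outcome, as a careful person would: the job done as asked, in the order asked, and still so for the second after the job is handed in, with the robot touching nothing.
It also fails if it takes over 40 s, if anything falls off the work surface, if the arm or the gripper's body presses on something with over 40 N, if the wrist force passes 120 N, or if a joint passes its speed limit or range.

## Robot

A 7-joint arm with a two-finger parallel gripper is mounted at the origin on the work surface. World frame = base frame: x ahead of the robot, y to its left, z up, the work surface at z = 0. Lengths are in mm, angles in rad, forces in N, time in s.
With the tool pointing down it reaches from about 400 to 875 mm from the base axis. Payload 6.5 kg.
Tool frame: the origin (TCP) lies on the mounting face of the last link; the fingertips stand 166 mm ahead of it and the grasp point (between the pads) lies 147 mm ahead of it; x points along the fingers, y is the direction in which the jaws open and shut, and the axes are right-handed (so a half turn about x gives the same grasp; the last joint's range is limited). The gripper opens to 88 mm and grips with 3 to 60 N. Pads are 18 mm wide; open, the fingers measure 123 mm over their backs; the gripper's body (75 mm by 187 mm) begins 45 mm behind the grasp point.
Start: joints at [-1.307, 0.536, -0.004, 1.538, 0.003, 1.067, -0.071], TCP at [210.495, 614.965, 404.716] pointing down, gripper open.
Joint ranges: [-2.7, 2.7], [-0.37, 2.16], [-1.27, 1.26], [0.24, 2.4], [-1.31, 4.45], [0.19, 1.91], [-2.76, 2.76]. Speed limits (rad/s): [2.39, 2.39, 3.14, 3.14, 3.14, 3.14, 3.14].

## Interface

Orientations are given as a rotation vector (axis times angle).
In Python, from plant import bot gives the robot as it stands. The module is installed in compiled form; this text tells all that it offers.
- The arm moves only by the tool jog_arm, never from a script. Its argument "motion" is a list of rows, each a list of 3 entries, a list of its own where there are three numbers: the opening, from 0 (shut) to 1 (fully open), then the shift along the tool's x, y, z scaled (see below), then the turn about the tool's x scaled (see below). A call has exactly 10 rows; each row shifts and turns the pose as measured when the row begins, along the tool's axes as they then stand; what a row does not reach is not made up. The controller multiplies each number of a shift by 600 mm and each number of a turn by 45 degrees. A row lasts 1/12 s, in which the tool goes at most 41.7 mm and 7.16 degrees, less where a joint would pass 70% of its speed; a pose out of reach is approached as far as the arm can. A call with a number of a shift or a turn outside -1 to 1 is refused whole. A call with a gripper value outside its range is refused whole. The fingers move at their own pace and stop on an object; the grip force is fixed at half the most. Time passes only in rows, so rows that do not move let the fingers close, or fill a call up. It gives the time, the measured TCP pose, the force and the opening at its end, in the units of the state.
- bot.state(): the state, without advancing time (a new reading comes with each control period).
- bot.capture(name): name is "side" or "top"; returns a dict with "img" (480x640x3 uint8, red, green, blue), "camera_matrix" (3x3 intrinsics, pixels), "camera_from_world" (4x4, takes a point from world to camera coordinates). Camera axes: x right, y down, z forward; pixel columns grow to the right and rows downward; lengths in mm; the calibration is good to about 2 mm. A picture is of the moment at which its call begins. There is no depth.
- bot.job_done(): hands the job in, once; it reports no verdict.
The state is a dict: "t": time; "joint_positions": joint angles; "qvel": joint speeds; "joint_torque": joint torques, N m; "position": TCP position; "eef_rot": TCP orientation; "wrist_force": force on the tool from outside, world axes, zero at the start; "torque": the same for the moment, N m; "grip_width": finger opening in mm.
Only numpy, scipy, OpenCV 4.12 (cv2) and the standard library are available. Lean on these libraries where they do the work, as an engineer would, in place of code of your own. Each camera call takes 0.05 s, during which the arm holds its last target. There are 200 camera calls.

## Working session

There is one attempt and no reset: what is moved stays moved. The work goes in short steps, Python scripts to look and compute and a tool call to move; the robot and the scene stay as the last step left them, time stands still between calls to the robot, and variables do not carry over. Pictures are saved under pics/ and viewed, about 8 in all and at most 12, crops included, and the job is handed in when it is done.

Besides the shell and the picture viewer there is one more tool, called as name([rows], argument=value, ...), one row to a line, values as JSON. jog_arm: Moves the arm, as the interface text tells. Its arguments: {"type":"object","properties":{"motion":{"type":"array"}},"required":["motion"]}

```bash
mkdir -p pics
python3 - <<'E'
from plant import bot
import cv2,numpy as np
for n in("top","side"):
    c=bot.capture(n); cv2.imwrite(f"pics/{n}0.png",c["img"][:,:,::-1]); print(n,c["camera_matrix"].tolist(),np.round(c["camera_from_world"],3).tolist())
    np.savez(n+"0.npz",**c)
print(bot.state())
E
```

```text
top [[469.1725228711677, 0.0, 324.17944277131716], [0.0, 469.1725228711677, 244.23529002575816], [0.0, 0.0, 1.0]] [[0.035, -0.999, -0.0, 49.24], [-0.979, -0.035, -0.203, 583.869], [0.203, 0.008, -0.979, 1132.903], [0.0, 0.0, 0.0, 1.0]]
side [[590.5524995312571, 0.0, 319.3203991861672], [0.0, 590.5524995312571, 231.130531803704], [0.0, 0.0, 1.0]] [[0.877, -0.48, 0.005, -456.97], [-0.282, -0.524, -0.804, 228.997], [0.388, 0.704, -0.595, 1186.594], [0.0, 0.0, 0.0, 1.0]]
{'t': 0.1, 'joint_positions': array([-1.30720735,  0.53710248, -0.00442437,  1.53876412,  0.00257989,
        1.06729094, -0.07121644]), 'qvel': array([ 0.00023355, -0.00260267, -0.0009712 , -0.00190083, -0.00020841,
        0.00022473, -0.00020889]), 'joint_torque': array([ 2.15885084e-03, -5.72075737e+01,  9.93519612e-01, -2.52232504e+01,
       -5.61960787e-02,  1.33481782e-02,  5.26745180e-05]), 'position': array([210.40172307, 614.69501348, 403.92276756]), 'eef_rot': array([ 0.25755936,  1.55541308, -0.260006  ]), 'wrist_force': array([ 0.35450579, -0.51110687,  0.85953347]), 'torque': array([-0.01820178, -0.00800859,  0.01555432]), 'grip_width': 88.23347492370232}
```

View pics/top0.png

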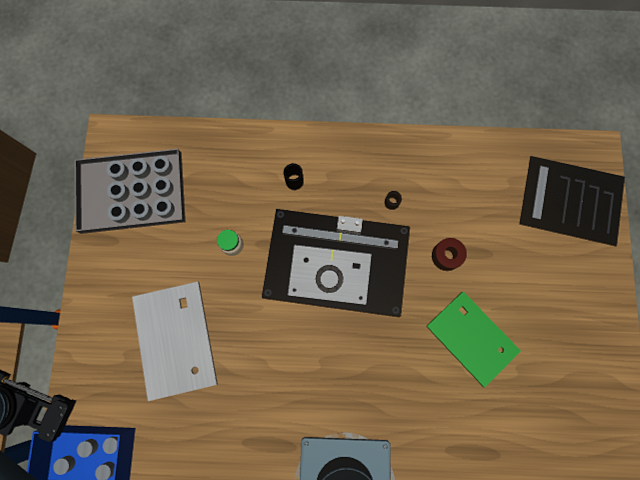

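View pics/side0.png

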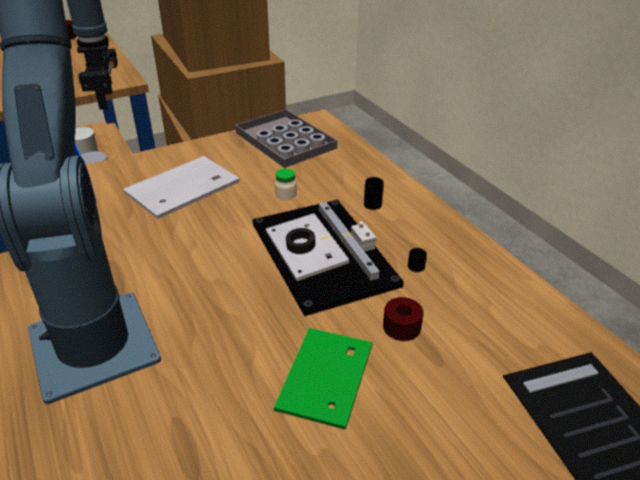

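Three plates look alike (top view). The bright one on the slab is at (330,277), the larger aluminium one at (175,342) and the green one at (473,340). Green is excluded, and the smaller of the other two is the one on the bolster with the collar. The rail and its cylinder are at (340,237). I'll confirm this in an enlarged crop.

Run:
```python
import cv2,numpy as np
a=np.load("top0.npz")["img"][200:325,255:415,::-1]; b=np.load("side0.npz")["img"][190:320,245:410,::-1]
A=cv2.resize(a,None,fx=4.8,fy=4.8,interpolation=cv2.INTER_CUBIC)[:600]
cv2.imwrite("pics/ta.png",A)
B=cv2.resize(b,None,fx=4.6,fy=4.6,interpolation=cv2.INTER_CUBIC)[:600]
cv2.imwrite("pics/sb.png",B)
```

```text
(no output)
```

View pics/ta.png

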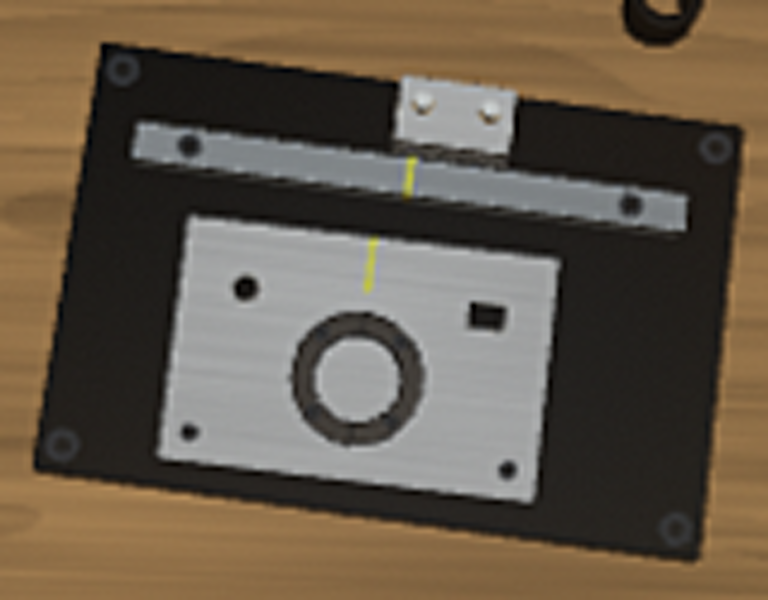

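View pics/sb.png

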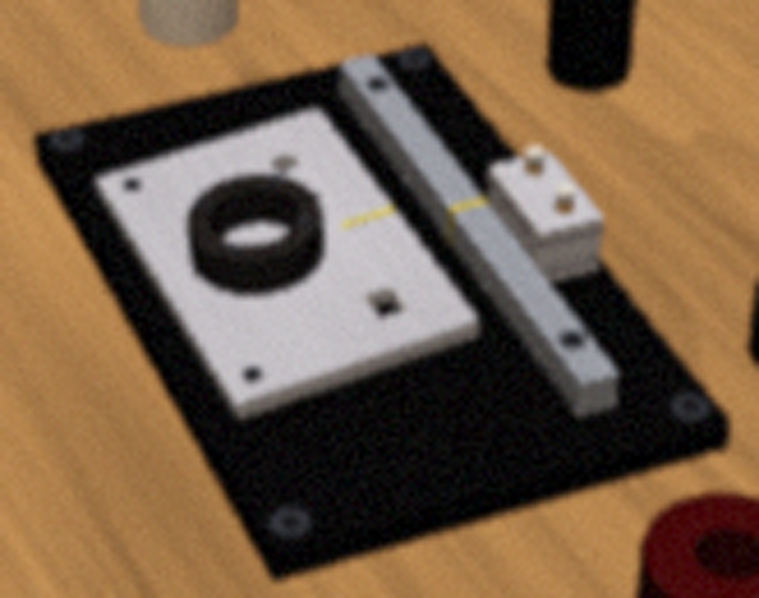

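The crops confirm it: the plate on the slab carries the collar, the yellow line, the round hole at (246,288) and the slot at (487,316) in the enlarged top crop. Next I measure the corners in both views and triangulate them.

```bash
cat > h.py <<'E'
import cv2,numpy as np
S=6
def load(n):
    c=np.load(n); return c["img"],c["camera_matrix"],c["camera_from_world"]
def corners(img,seed,thr,r):
    """corners (px) of the bright low-saturation blob at seed: line fits to its min-quad sides; r = crop x0,y0,x1,y1"""
    x0,y0,x1,y1=r
    im=cv2.GaussianBlur(cv2.resize(img[y0:y1,x0:x1],None,fx=S,fy=S,interpolation=cv2.INTER_CUBIC),(0,0),2)
    hsv=cv2.cvtColor(im,cv2.COLOR_RGB2HSV); m=((hsv[...,2]>thr)&(hsv[...,1]<70)).astype(np.uint8)
    n,l=cv2.connectedComponents(m); k=l[int((seed[1]-y0)*S),int((seed[0]-x0)*S)]; assert k
    c=max(cv2.findContours((l==k).astype(np.uint8),0,1)[0],key=cv2.contourArea)
    h=cv2.convexHull(c); e=0.01
    while True:
        q=cv2.approxPolyDP(h,e*cv2.arcLength(h,True),True)[:,0].astype(float)
        if len(q)<=4: break
        e*=1.15
    P=c[:,0].astype(float); L=[]
    for i in range(len(q)):
        a,b=q[i],q[(i+1)%len(q)]; d=b-a; t=(P-a)@d/(d@d); nn=np.array([-d[1],d[0]])/np.linalg.norm(d)
        s=P[(t>.1)&(t<.9)&(abs((P-a)@nn)<1.5*S)]
        L.append(cv2.fitLine(s.astype(np.float32),cv2.DIST_HUBER,0,.01,.01)[:,0])
    out=[]
    for i in range(len(q)):
        u,v=L[i-1],L[i]; A=np.array([u[:2],-v[:2]]).T; s=np.linalg.solve(A,v[2:]-u[2:]); out.append(u[2:]+s[0]*u[:2])
    return (np.array(out)+.5)/S-.5+[x0,y0]
def tri(p,q,ct,cs):
    P=[c[1]@c[2][:3] for c in(ct,cs)]
    X=cv2.triangulatePoints(P[0],P[1],np.array(p,float).reshape(-1,2).T,np.array(q,float).reshape(-1,2).T); return (X[:3]/X[3]).T
def ray(c,px,z):
    d=np.linalg.solve(c[1],np.append(px,1)); R=c[2][:3,:3]; C=-R.T@c[2][:3,3]; d=R.T@d; return C+d*(z-C[2])/d[2]
E
python3 - <<'E'
from h import *
np.set_printoptions(precision=1,suppress=True)
T=load("top0.npz");D=load("side0.npz")
RT=(255,200,415,325);RS=(245,190,410,320)
for nm,st,ss in(("plate",(305,290),(275,228)),("rail",(320,235.5),(335,220))):
    for tt,ts in((100,140),(120,160)):
        try:
            a=corners(T[0],st,tt,RT);b=corners(D[0],ss,ts,RS)
            print(nm,tt,ts,len(a),len(b));print(a.tolist());print(b.tolist())
        except Exception as e: print(nm,tt,ts,repr(e))
for p in((246,288),(487,316),(122,68),(714,149),(676,528),(62,445)): print(D[0][0,0],T[0][int(p[1]/4.8+200),int(p[0]/4.8+255)])
E
```

```text
plate 100 140 4 4
[[293.9545478820801, 244.53110885620117], [370.89720916748047, 253.6085205078125], [365.5226745605469, 304.1262893676758], [287.43349838256836, 294.7551498413086]]
[[313.5627975463867, 213.3287410736084], [348.5007095336914, 259.395751953125], [295.9681282043457, 277.7031478881836], [265.52516174316406, 228.65552139282227]]
plate 120 160 4 4
[[294.1352729797363, 244.79597854614258], [370.6454086303711, 253.83017349243164], [365.3278274536133, 303.8912582397461], [287.7430763244629, 294.57642364501953]]
[[313.49047088623047, 213.68281745910645], [347.8245162963867, 259.0394973754883], [296.04787826538086, 277.1364059448242], [266.0725498199463, 228.85113525390625]]
rail 100 140 4 4
[[282.21959114074707, 232.20841598510742], [283.53742027282715, 225.28051567077637], [339.23816680908203, 232.59930801391602], [338.3239212036133, 239.64210891723633]]
[[319.0190200805664, 202.6810121536255], [324.45191192626953, 201.58182525634766], [348.75267791748047, 232.45735549926758], [342.21105194091797, 234.22375869750977]]
rail 120 160 4 4
[[295.1966552734375, 233.4309310913086], [296.6748466491699, 227.3529109954834], [339.19322967529297, 232.84446334838867], [338.4010467529297, 239.4364128112793]]
[[326.1650161743164, 211.11577033996582], [329.9589157104492, 209.84366035461426], [347.915771484375, 232.50215530395508], [342.91046142578125, 234.10005569458008]]
[47 64 70] [25 22 20]
[47 64 70] [31 30 28]
[47 64 70] [29 26 23]
[47 64 70] [37 34 30]
[47 64 70] [39 36 32]
[47 64 70] [38 35 30]
```

```bash
sed -i 's/,r):/,r,sat=70):/; s/<70)/<sat)/' h.py
cat > m.py <<'E'
from h import *
np.set_printoptions(precision=1,suppress=True)
RT=(255,200,415,325);RS=(245,190,410,320)
def order(T,Q):  # by world position: rail+y, rail-y, robot-y, robot+y
    W=np.array([ray(T,p,30)[:2] for p in Q]); c=W.mean(0); 
    i=np.argsort(-np.arctan2(W[:,1]-c[1],W[:,0]-c[0])); i=np.roll(i,-[k for k in range(4) if W[i[k],0]>c[0] and W[i[k],1]>c[1]][0]); return Q[i]
def meas(tn,sn,seeds,tt,ts,sat):
    T=load(tn);D=load(sn)
    a=order(T,corners(T[0],seeds[0],tt,RT,sat));b=order(D,corners(D[0],seeds[1],ts,RS,sat)); return a,b,tri(a,b,T,D)
def bol():
    R=meas("top0.npz","side0.npz",((320,235.5),(335,220)),95,130,256)
    return R
E
python3 - <<'E'
from m import *
T=load("top0.npz")
a,b,X=bol(); print("rail",a,b,X,sep="\n"); print([np.linalg.norm(X[i]-X[(i+1)%4]) for i in range(4)])
u=X[0]-X[1]; print("rail yaw",np.arctan2(-u[0],u[1])); Z=np.array([ray(T,p,42) for p in a]); print(Z); u=Z[0]-Z[1]+Z[3]-Z[2];print(np.arctan2(-u[0],u[1]),Z.mean(0))
for tt,ts in((100,140),(120,160)):
    a,b,X=meas("top0.npz","side0.npz",((305,290),(275,228)),tt,ts,256); print("plate",X,X.mean(0)); print([np.linalg.norm(X[i]-X[(i+1)%4]) for i in range(4)])
    Z=np.array([ray(T,p,z) for p,z in zip(a,(40.5,40.5,30,30))]);print(Z,Z.mean(0))
    for u in(Z[0]-Z[1],Z[3]-Z[2]): print(np.arctan2(-u[0],u[1]))
# yellow lines
for n,R in(("top0.npz",RT),("side0.npz",RS)):
    c=load(n);x0,y0,x1,y1=R;im=cv2.resize(c[0][y0:y1,x0:x1],None,fx=6,fy=6,interpolation=cv2.INTER_CUBIC);h=cv2.cvtColor(im,cv2.COLOR_RGB2HSV)
    m=((h[...,0]>24)&(h[...,0]<35)&(h[...,1]>80)&(h[...,2]>110)).astype(np.uint8)
    k,l,s,ce=cv2.connectedComponentsWithStats(m)
    for i in range(1,k):
        if s[i,4]>60: print(n,s[i],(ce[i]+.5)/6-.5+[x0,y0])
E
```

```text
rail
[[281.1 232. ]
 [284.7 225.3]
 [397.4 240.3]
 [396.9 247.6]]
[[447.7 189.6]
 [377.1 319.4]
 [244.6 319.4]
 [244.6 189.6]]
[[ 847.3  104.3   40.6]
 [ 822.9  211.7 -518.6]
 [ 475.3  -87.6  -16.5]
 [ 418.4  -59.7  329.5]]
[np.float64(569.9403437358792), np.float64(680.0609187900689), np.float64(351.7340303208675), np.float64(542.4440552320555)]
rail yaw -2.918457030427639
[[ 614.   183.    42. ]
 [ 632.   174.4   42. ]
 [ 602.6 -118.8   42. ]
 [ 583.2 -117.7   42. ]]
1.3176227134514884 [608.   30.2  42. ]
plate [[583.9 147.6  39.4]
 [567.2 -51.8  39. ]
 [438.  -41.1  29. ]
 [454.9 158.6  29.1]] [511.   53.3  34.1]
[np.float64(200.09763497776157), np.float64(129.96531353381388), np.float64(200.36325497460228), np.float64(129.85238902598215)]
[[582.2 148.   40.5]
 [565.4 -51.   40.5]
 [436.4 -40.4  30. ]
 [453.1 159.1  30. ]] [509.3  53.9  35.2]
-0.08425626875005572
-0.0837037630484882
plate [[583.4 147.2  38.7]
 [566.1 -50.9  39.9]
 [438.5 -40.5  30. ]
 [455.7 157.8  28.7]] [510.9  53.4  34.3]
[np.float64(198.83754859849594), np.float64(128.37313522085702), np.float64(198.96977289541647), np.float64(128.49097170188233)]
[[581.6 147.5  40.5]
 [564.8 -50.4  40.5]
 [437.  -39.9  30. ]
 [453.6 158.3  30. ]] [509.3  53.9  35.2]
-0.08450127880622797
-0.08376838707294937
top0.npz [503 196  18  49 508] [339.9 236.2]
top0.npz [455 297  18  69 638] [331.7 254.7]
side0.npz [587 262  44  14 243] [345.5 234.3]
side0.npz [484 273  22  10 117] [327.  235.9]
side0.npz [465 282  13   8  65] [323.1 237.1]
```

```bash
sed -i 's/m=((hsv.*$/m=(((hsv[...,2]>thr)\&(hsv[...,1]<sat))|((hsv[...,0]>24)\&(hsv[...,0]<35)\&(hsv[...,1]>=sat)\&(hsv[...,2]>100))).astype(np.uint8); m=cv2.morphologyEx(m,cv2.MORPH_CLOSE,np.ones((5,5),np.uint8))/' h.py
python3 - <<'E'
from m import *
T=load("top0.npz")
for tt,ts in((95,125),(105,135),(110,120)):
  try:
    a,b,X=meas("top0.npz","side0.npz",((320,235.5),(335,220)),tt,ts,70); print("rail",tt,ts,a.tolist(),b.tolist(),X,X.mean(0)); print([np.linalg.norm(X[i]-X[(i+1)%4]) for i in range(4)])
    for u in(X[0]-X[1],X[3]-X[2]): print(np.arctan2(-u[0],u[1]))
  except Exception as e: print(repr(e))
# slab outline, top view
for n,R in(("top0.npz",(240,190,430,335)),("side0.npz",(235,180,425,325))):
    c=load(n);x0,y0,x1,y1=R;im=cv2.resize(c[0][y0:y1,x0:x1],None,fx=6,fy=6,interpolation=cv2.INTER_CUBIC);h=cv2.cvtColor(im,cv2.COLOR_RGB2HSV)
    m=(h[...,2]<70).astype(np.uint8);k,l,s,ce=cv2.connectedComponentsWithStats(m);i=1+s[1:,4].argmax()
    cc=max(cv2.findContours((l==i).astype(np.uint8),0,1)[0],key=cv2.contourArea);q=cv2.approxPolyDP(cv2.convexHull(cc),25,True)[:,0]
    q=(q+.5)/6-.5+[x0,y0];print(n,q.tolist());print(np.array([ray(c,p,20) for p in q]))
E
```

```text
rail 95 125 [[281.0496425628662, 231.98337173461914], [284.7194347381592, 225.34344673156738], [397.39353942871094, 240.2778091430664], [396.93626403808594, 247.59291458129883]] [[318.3538589477539, 202.77483081817627], [325.03540802001953, 201.49796962738037], [378.7578887939453, 270.90660858154297], [370.87950897216797, 272.8222122192383]] [[ 616.2  182.5   40.5]
 [ 632.1  173.9   44.7]
 [ 604.6 -119.8   40.3]
 [ 584.7 -118.4   41.7]] [609.4  29.6  41.8]
[np.float64(18.51231532637149), np.float64(295.01974577848586), np.float64(19.942106241937996), np.float64(302.51118689608336)]
1.0754971265336661
1.500033797679564
rail 105 135 [[280.9865970611572, 231.78283309936523], [285.185640335083, 225.5164737701416], [397.13926696777344, 240.38991928100586], [397.0090637207031, 247.55218505859375]] [[318.5714645385742, 202.7473268508911], [324.79271697998047, 201.53579330444336], [378.5071258544922, 270.67364501953125], [370.9254379272461, 272.4664306640625]] [[ 616.9  182.7   40.3]
 [ 631.   172.7   45.7]
 [ 604.3 -119.1   40.6]
 [ 584.7 -118.4   42.8]] [609.2  29.5  42.3]
[np.float64(18.0
[... 625 characters left out ...]
1985495816956), np.float64(294.6090054544919), np.float64(19.544746209314592), np.float64(300.97144737281013)]
1.130922351483713
1.4911372510096317
top0.npz [[275.5833333333333, 208.91666666666666], [408.58333333333337, 226.08333333333334], [400.08333333333337, 315.5833333333333], [262.0833333333333, 297.5833333333333]]
[[ 681.7  203.3   20. ]
 [ 647.  -151.7   20. ]
 [ 411.3 -129.7   20. ]
 [ 444.5  224.6   20. ]]
side0.npz [[252.58333333333334, 219.25], [317.75, 204.08333333333334], [375.41666666666663, 247.08333333333331], [402.25, 285.75], [304.25, 315.08333333333337]]
[[ 448.5  222.4   20. ]
 [ 627.9  204.5   20. ]
 [ 661.4  -23.    20. ]
 [ 637.9 -167.6   20. ]
 [ 405.3 -145.6   20. ]]
```

```bash
cat > b.py <<'E'
import numpy as np
from scipy.spatial.transform import Rotation as Ro
from plant import bot
np.set_printoptions(precision=3,suppress=True)
O=np.array([547.,36.]);yaw=-.099
Rb=np.array([[np.cos(yaw),-np.sin(yaw)],[np.sin(yaw),np.cos(yaw)]])
def show(goal=None,tipz=None):
    s=bot.state();R=Ro.from_rotvec(s["eef_rot"]).as_matrix();p=s["position"];tip=p+166*R[:,0]
    jy=np.degrees(np.arctan2(*(Rb.T@R[:2,1])[::-1]))
    print("t%.2f"%s["t"],"tip bolster",Rb.T@(tip[:2]-O),"z %.1f"%tip[2],"toolx",R[:,0],"jaw axis deg in bolster %.2f"%jy,"F",s["wrist_force"],"q",s["joint_positions"],"w %.1f"%s["grip_width"])
    if goal is not None:
        d=np.append(O+Rb@np.array(goal),tipz)-tip; print("shift to goal, tool axes mm",R.T@d,"scaled",R.T@d/600)
E
python3 -c "
from b import *
show([-42,130],100)"
```

```text
t0.10 tip bolster [-392.189  542.337] z 237.9 toolx [-0.    -0.002 -1.   ] jaw axis deg in bolster 76.78 F [ 0.355 -0.511  0.86 ] q [-1.307  0.537 -0.004  1.539  0.003  1.067 -0.071] w 88.2
shift to goal, tool axes mm [ 138.468 -321.1    435.2  ] scaled [ 0.231 -0.535  0.725]
```

jog_arm([
  [1,[0,-0.038,0.052],0],
  [1,[0,-0.038,0.052],0],
  [1,[0,-0.038,0.052],0],
  [1,[0,-0.038,0.052],0],
  [1,[0,-0.038,0.052],0],
  [1,[0,-0.038,0.052],0],
  [1,[0,-0.038,0.052],0],
  [1,[0,-0.038,0.052],0],
  [1,[0,-0.038,0.052],0],
  [1,[0,-0.038,0.052],0],
])

```text
t: 0.93
position: [433.0, 292.4, 398.5]
eef_rot: [0.242, 1.565, -0.246]
wrist_force: [0.8, 0.4, 0.1]
grip_width: 88.1
```

jog_arm([
  [1,[0,-0.038,0.052],0],
  [1,[0,-0.038,0.052],0],
  [1,[0,-0.038,0.052],0],
  [1,[0,-0.038,0.052],0],
  [1,[0,0,0],0.155],
  [1,[0,0,0],0.155],
  [1,[0,0,0],0.155],
  [1,[0,0,0],0.155],
  [1,[0,0,0],0.155],
  [1,[0,0,0],0.155],
])

```text
t: 1.77
position: [531.8, 145.1, 395.8]
eef_rot: [0.818, 1.412, -0.839]
wrist_force: [-0.6, -0.3, 0.3]
grip_width: 88.4
```

```bash
python3 -c "
from b import *
show([-42,130],100)"
```

```text
t1.77 tip bolster [-27.491 105.528] z 229.8 toolx [-0.01  -0.009 -1.   ] jaw axis deg in bolster 34.76 F [-0.558 -0.324  0.276] q [-0.605  0.392  0.327  1.823 -0.144  0.963  0.291] w 88.4
shift to goal, tool axes mm [129.709   3.74  -28.691] scaled [ 0.216  0.006 -0.048]
```

jog_arm([
  [1,[0,0,0],0.155],
  [1,[0,0,0],0.155],
  [1,[0,0,0],0.155],
  [1,[0,0,0],0.155],
  [1,[0,0,0],0.155],
  [1,[0.04,-0.012,-0.02],0],
  [1,[0.04,-0.012,-0.02],0],
  [1,[0.06,0,0],0],
  [1,[0.06,0,0],0],
  [1,[0,0,0],0],
])

```text
t: 2.6
position: [518.2, 171.1, 271.4]
eef_rot: [1.29, 1.148, -1.311]
wrist_force: [-1.2, 0.1, 0.7]
grip_width: 88.7
```

```bash
python3 -c "
from b import *
show([-42,130],24)"
```

```text
t2.60 tip bolster [-43.359 130.096] z 105.4 toolx [-0.009 -0.008 -1.   ] jaw axis deg in bolster -1.45 F [-1.188  0.052  0.674] q [-0.694  0.578  0.383  1.925 -0.313  0.709 -0.249] w 88.7
shift to goal, tool axes mm [81.428  2.006 -0.665] scaled [ 0.136  0.003 -0.001]
```

jog_arm([
  [1,[0.034,0,0],-0.032],
  [1,[0.034,0,0],0],
  [1,[0.034,0,0],0],
  [1,[0.02,0,0],0],
  [1,[0.01,0,0],0],
  [1,[0,0,0],0],
  [1,[0,0,0],0],
  [1,[0,0,0],0],
  [1,[0,0,0],0],
  [1,[0,0,0],0],
])

```text
t: 3.43
position: [521.7, 171.0, 198.1]
eef_rot: [1.277, 1.159, -1.286]
wrist_force: [-0.2, 0.7, 0.7]
grip_width: 88.3
```

Run:
```python
from b import *
import cv2
show([-42,109],24)
c=bot.capture("side");np.savez("side1.npz",**c)
b=c["img"][150:320,230:420,::-1];cv2.imwrite("pics/s1.png",cv2.resize(b,None,fx=3.5,fy=3.5,interpolation=cv2.INTER_CUBIC))
```

```text
t3.43 tip bolster [-38.855 130.996] z 32.1 toolx [-0.003 -0.005 -1.   ] jaw axis deg in bolster 0.01 F [-0.226  0.691  0.67 ] q [-0.635  0.703  0.31   1.932 -0.37   0.566 -0.177] w 88.3
shift to goal, tool axes mm [ 8.22  -3.131 21.953] scaled [ 0.014 -0.005  0.037]
```

View pics/s1.png

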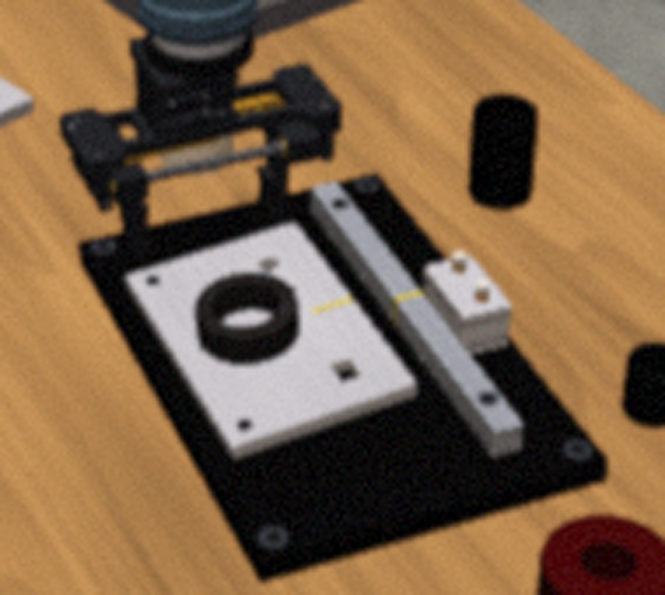

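The side view shows both fingers at (135,230) and (272,200), just outside the plate's +y edge and clear of the collar. Now I descend and push sideways.

jog_arm([
  [1,[0.007,0,0],0],
  [1,[0.007,0,0],0],
  [1,[0,0,0.005],0],
  [1,[0,0,0.005],0],
  [1,[0,0,0.004],0],
  [1,[0,0,0.004],0],
  [1,[0,0,0.004],0],
  [1,[0,0,0.004],0],
  [1,[0,0,0],0],
  [1,[0,0,0],0],
])

```text
t: 4.32
position: [520.3, 155.1, 189.8]
eef_rot: [1.279, 1.16, -1.283]
wrist_force: [0.4, 1.6, -0.6]
grip_width: 88.1
```

Run:
```python
from b import *
show([-42,109],24)
```

```text
t4.32 tip bolster [-38.39  115.415] z 23.8 toolx [-0.001 -0.003 -1.   ] jaw axis deg in bolster 0.05 F [ 0.374  1.609 -0.642] q [-0.599  0.709  0.296  1.949 -0.375  0.538 -0.143] w 88.1
shift to goal, tool axes mm [-0.196 -3.616  6.413] scaled [-0.    -0.006  0.011]
```

jog_arm([
  [1,[0,0,0.003],0],
  [1,[0,0,0.003],0],
  [1,[0,0,0.003],0],
  [1,[0,0,0],0],
  [1,[0,0,0],0],
  [1,[0,0,-0.015],0],
  [1,[0,0,-0.015],0],
  [1,[0,0,-0.015],0],
  [1,[0,0,0],0],
  [1,[0,0,0],0],
])

```text
t: 5.15
position: [522.7, 179.0, 189.7]
eef_rot: [1.278, 1.16, -1.283]
wrist_force: [-0.2, 0.2, -0.5]
grip_width: 88.1
```

```bash
cat > p.py <<'E'
from m import *
from b import *
def plate(k,sd=((310,290),(275,229)),zt=(40,30)):
    for n in("top","side"): np.savez(f"{n}{k}.npz",**bot.capture(n))
    T=load(f"top{k}.npz");D=load(f"side{k}.npz")
    # rail: reference front edge from the same view
    for tt,ts in((110,150),):
        a=order(T,corners(T[0],sd[0],tt,RT,70)); Z=np.array([ray(T,p,z)[:2] for p,z in zip(a,(zt[0],zt[0],zt[1],zt[1]))])
        try:
            b=order(D,corners(D[0],sd[1],ts,RS,70));X=tri(a,b,T,D);print("tri z",X[:,2]);V=X[:,:2]
        except Exception as e: print("side",repr(e));V=None
        for nm,W in(("top",Z),("tri",V)):
            if W is None: continue
            W=(W-O)@Rb; u=W[0]-W[1]+W[3]-W[2]
            print(nm,"corners in bolster",W.tolist(),"centre",W.mean(0),"yaw rel %.4f"%np.arctan2(-u[0],u[1]),"len %.1f %.1f"%(np.linalg.norm(u)/2,np.linalg.norm(W[0]-W[3])))
E
python3 - <<'E'
from p import *
show([-42,109],24)
import shutil
plate(2)
E
```

```text
t5.15 tip bolster [-38.465 139.374] z 23.7 toolx [-0.001 -0.003 -1.   ] jaw axis deg in bolster 0.07 F [-0.151  0.179 -0.51 ] q [-0.641  0.721  0.302  1.924 -0.378  0.554 -0.182] w 88.1
shift to goal, tool axes mm [-0.199 -3.574 30.37 ] scaled [-0.    -0.006  0.051]
side AssertionError()
top corners in bolster [[23.8173517592158, 100.71439737286369], [23.932116101204585, -98.98857786416413], [-105.58976082000744, -99.46719257234038], [-105.7016121593334, 100.76024229237883]] centre [-40.885   0.755] yaw rel 0.0006 len 200.0 129.5
```

jog_arm([
  [1,[-0.045,0,0],0],
  [1,[-0.045,0,0],0],
  [1,[-0.045,0,0],0],
  [1,[0,-0.05,-0.03],0],
  [1,[0,-0.05,0],0],
  [1,[0,-0.05,0],-0.155],
  [1,[0,0,0],-0.155],
  [1,[0,0,0],-0.155],
  [1,[0,0,0],-0.155],
  [1,[0,0,0],-0.155],
])

```text
t: 6.08
position: [430.7, 202.7, 274.5]
eef_rot: [0.817, 1.408, -0.826]
wrist_force: [-0.8, -0.1, 0.1]
grip_width: 88.3
```

jog_arm([
  [1,[0,0,0],-0.155],
  [1,[0,0,0],-0.155],
  [1,[0,0,0],-0.155],
  [1,[0,0,0],-0.155],
  [1,[0,0,0],-0.155],
  [1,[0,0,0],-0.155],
  [1,[0,0,0],-0.155],
  [1,[0,0,0],-0.155],
  [1,[0,0,0],0],
  [1,[0,0,0],0],
])

```text
t: 6.92
position: [430.5, 197.1, 274.8]
eef_rot: [0.037, 1.571, -0.051]
wrist_force: [-0.6, -0.3, -0.3]
grip_width: 87.8
```

Run:
```python
from p import *
show([-134,0],100)
for n in("top0.npz","top2.npz"):
    c=load(n);x0,y0,x1,y1=RT;im=cv2.resize(c[0][y0:y1,x0:x1],None,fx=6,fy=6,interpolation=cv2.INTER_CUBIC);h=cv2.cvtColor(im,cv2.COLOR_RGB2HSV)
    m=((h[...,0]>24)&(h[...,0]<35)&(h[...,1]>80)&(h[...,2]>110)).astype(np.uint8)
    k,l,s,ce=cv2.connectedComponentsWithStats(m)
    for i in range(1,k):
        if s[i,4]>150:
            p=(ce[i]+.5)/6-.5+[x0,y0]; print(n,p,[((ray(c,p,z)[:2]-O)@Rb).round(2).tolist() for z in(42,39)])
```

```text
t6.92 tip bolster [-131.826  147.352] z 108.8 toolx [-0.001 -0.009 -1.   ] jaw axis deg in bolster 92.45 F [-0.565 -0.251 -0.342] q [-0.503  0.447 -0.03   2.087  0.035  0.613  0.957] w 87.8
shift to goal, tool axes mm [  10.155 -147.04    -8.464] scaled [ 0.017 -0.245 -0.014]
top0.npz [339.872 236.172] [[61.51, 0.21], [62.2, 0.2]]
top0.npz [331.712 254.728] [[10.23, 14.76], [10.79, 14.79]]
top2.npz [339.868 236.175] [[61.5, 0.22], [62.19, 0.21]]
top2.npz [337.137 255.757] [[9.44, 0.61], [9.99, 0.6]]
```

jog_arm([
  [1,[0,0,0],0.054],
  [1,[0,-0.05,-0.003],0],
  [1,[0,-0.05,-0.003],0],
  [1,[0,-0.05,0],0],
  [1,[0,-0.05,0],0],
  [1,[0,-0.045,0],0],
  [1,[0,0,0],0],
  [1,[0.03,0,0],0],
  [1,[0.03,0,0],0],
  [1,[0,0,0],0],
])

```text
t: 7.75
position: [410.6, 44.6, 240.3]
eef_rot: [0.106, 1.562, -0.117]
wrist_force: [-0.5, 0.3, -0.2]
grip_width: 88.3
```

Run:
```python
from p import *
show([-132,0],24)
```

```text
t7.75 tip bolster [-135.541   -6.047] z 74.3 toolx [ 0.005 -0.008 -1.   ] jaw axis deg in bolster 87.53 F [-0.499  0.288 -0.17 ] q [-0.227  0.443  0.008  2.25   0.012  0.445  1.197] w 88.3
shift to goal, tool axes mm [50.288  6.531  2.959] scaled [0.084 0.011 0.005]
```

jog_arm([
  [1,[0,0.011,0.003],-0.055],
  [1,[0.025,0,0],0],
  [1,[0.025,0,0],0],
  [1,[0.015,0,0],0],
  [1,[0.01,0,0],0],
  [1,[0,0,0],0],
  [1,[0,0,0],0],
  [1,[0,0,0],0],
  [1,[0,0,0],0],
  [1,[0,0,0],0],
])

```text
t: 8.58
position: [417.4, 56.0, 198.3]
eef_rot: [0.068, 1.557, -0.076]
wrist_force: [-0.7, 0.2, -0.4]
grip_width: 88.5
```

Run:
```python
from p import *
show([-132,0],24)
```

```text
t8.58 tip bolster [-128.843    6.427] z 32.3 toolx [ 0.012 -0.005 -1.   ] jaw axis deg in bolster 90.40 F [-0.689  0.195 -0.402] q [-0.241  0.548 -0.003  2.241  0.028  0.343  1.209] w 88.5
shift to goal, tool axes mm [ 8.31  -6.37  -3.305] scaled [ 0.014 -0.011 -0.006]
```

jog_arm([
  [1,[0.006,-0.01,0],0.008],
  [1,[0.007,0,0],0],
  [1,[0,0,0],0],
  [1,[0,0,0.005],0],
  [1,[0,0,0.005],0],
  [1,[0,0,0.005],0],
  [1,[0,0,0.005],0],
  [1,[0,0,0.005],0],
  [1,[0,0,0],0],
  [1,[0,0,0],0],
])

```text
t: 9.42
position: [432.9, 47.3, 190.4]
eef_rot: [0.074, 1.559, -0.082]
wrist_force: [-2.1, 0.1, -0.1]
grip_width: 88.3
```

Run:
```python
from p import *
show([-92,0],24)
```

```text
t9.42 tip bolster [-112.808   -0.826] z 24.4 toolx [ 0.01  -0.006 -1.   ] jaw axis deg in bolster 89.96 F [-2.121  0.103 -0.091] q [-0.212  0.579 -0.004  2.206  0.029  0.347  1.229] w 88.3
shift to goal, tool axes mm [ 0.663  0.843 20.801] scaled [0.001 0.001 0.035]
```

jog_arm([
  [1,[0,0,0.004],0],
  [1,[0,0,0.004],0],
  [1,[0,0,0.004],0],
  [1,[0,0,0.004],0],
  [1,[0,0,0.004],0],
  [1,[0,0,0.004],0],
  [1,[0,0,0.004],0],
  [1,[0,0,0.003],0],
  [1,[0,0,0],0],
  [1,[0,0,0],0],
])

```text
t: 10.25
position: [452.9, 45.3, 190.5]
eef_rot: [0.074, 1.56, -0.082]
wrist_force: [0.4, 0.8, -0.3]
grip_width: 87.7
```

Run:
```python
from p import *
show([-89,0],24)
plate(3,((350,260),(330,250)))
c=load("side3.npz")
b=c[0][170:320,240:420,::-1];cv2.imwrite("pics/s3.png",cv2.resize(b,None,fx=4,fy=4,interpolation=cv2.INTER_CUBIC))
```

```text
t10.25 tip bolster [-92.932  -0.874] z 24.5 toolx [ 0.009 -0.006 -1.   ] jaw axis deg in bolster 89.98 F [ 0.418  0.803 -0.312] q [-0.196  0.597 -0.006  2.158  0.03   0.379  1.243] w 87.7
shift to goal, tool axes mm [0.499 0.878 3.927] scaled [0.001 0.001 0.007]Traceback (most recent call last):
  File "<stdin>", line 3, in <module>
  File "p.py", line 8, in plate
    a=order(T,corners(T[0],sd[0],tt,RT,70)); Z=np.array([ray(T,p,z)[:2] for p,z in zip(a,(zt[0],zt[0],zt[1],zt[1]))])
              ~~~~~~~^^^^^^^^^^^^^^^^^^^^^
  File "h.py", line 10, in corners
    n,l=cv2.connectedComponents(m); k=l[int((seed[1]-y0)*S),int((seed[0]-x0)*S)]; assert k
                                                                                         ^
AssertionError
```

Run:
```python
from m import *
c=load("side3.npz")
b=c[0][170:320,240:420,::-1];cv2.imwrite("pics/s3.png",cv2.resize(b,None,fx=4,fy=4,interpolation=cv2.INTER_CUBIC))
```

```text
(no output)
```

View pics/s3.png

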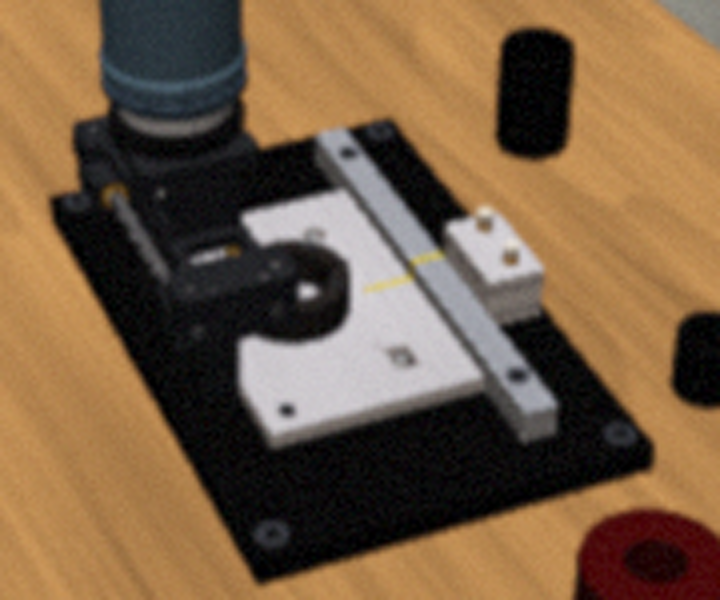

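The side view shows light pin tips inside the slot (402,357) and the round hole (315,237). The rail edge is low and close to the rail, so it looks dropped in. I'll back off, lift and measure.

jog_arm([
  [1,[0,0,-0.02],0],
  [1,[0,0,-0.02],0],
  [1,[0,0,0],0],
  [1,[-0.05,0,0],0],
  [1,[-0.05,0,0],0],
  [1,[-0.05,0,0],0],
  [1,[0,0.06,0],0],
  [1,[0,0.06,0],0],
  [1,[0,0.06,0],0],
  [1,[0,0.06,0],0],
])

```text
t: 11.18
position: [443.2, 187.8, 284.0]
eef_rot: [0.085, 1.558, -0.098]
wrist_force: [1.4, 0.3, -0.1]
grip_width: 87.9
```

jog_arm([
  [1,[0,0.06,0],0],
  [1,[0,0.06,0],0],
  [1,[0,0.06,0],0],
  [1,[0,0,0],0],
  [1,[0,0,0],0],
  [1,[0,0,0],0],
  [1,[0,0,0],0],
  [1,[0,0,0],0],
  [1,[0,0,0],0],
  [1,[0,0,0],0],
])

```text
t: 12.02
position: [455.2, 305.9, 284.4]
eef_rot: [0.084, 1.555, -0.088]
wrist_force: [-0.2, -0.1, 0.3]
grip_width: 87.9
```

Run:
```python
from p import *
show()
try: plate(4,((348,260),(330,240)),(30,30))
except Exception as e: print(repr(e))
c=load("side4.npz");d=load("top4.npz")
A=cv2.resize(c[0][190:320,245:395,::-1],None,fx=5,fy=4.6,interpolation=cv2.INTER_CUBIC)
B=cv2.resize(d[0][200:325,260:415,::-1],None,fx=4.8,fy=4.8,interpolation=cv2.INTER_CUBIC)
cv2.imwrite("pics/s4.png",A);cv2.imwrite("pics/t4.png",B)
```

```text
t12.02 tip bolster [-115.619  259.183] z 118.4 toolx [ 0.014 -0.004 -1.   ] jaw axis deg in bolster 89.39 F [-0.175 -0.085  0.311] q [-0.659  0.528 -0.023  1.902  0.036  0.704  0.754] w 87.9
tri z [-12.104  66.057  24.546  37.279]
top corners in bolster [[73.68918353731299, 147.383717191203], [73.17285673263109, -149.30624251603564], [-79.75425651168817, -93.59032230508367], [-79.39305651172418, 89.89269828102158]] centre [-3.071 -1.405] yaw rel -0.0018 len 240.1 163.5
tri corners in bolster [[80.06886338628064, 153.3407423817334], [45.75916810866753, -138.8596651017319], [-76.54390434839554, -94.79373930291887], [-79.88289840090964, 89.29911383177105]] centre [-7.65   2.247] yaw rel -0.0649 len 238.6 172.3
```

View pics/s4.png

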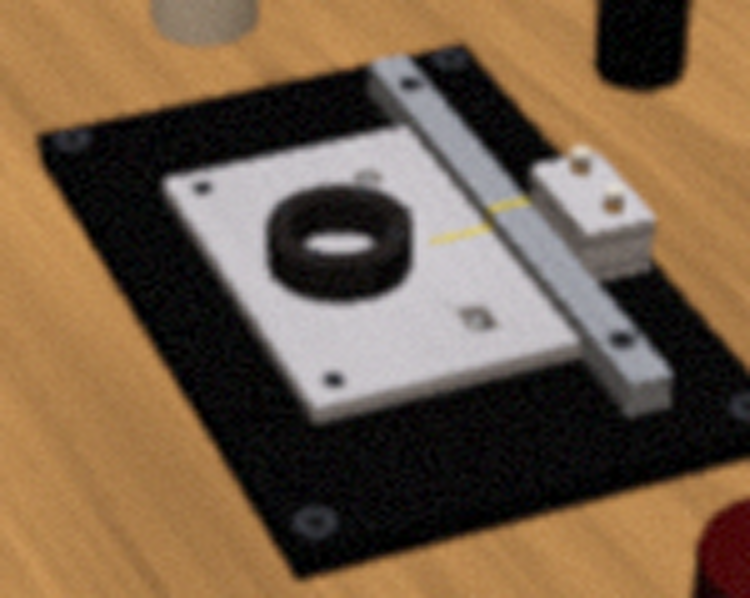

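View pics/t4.png

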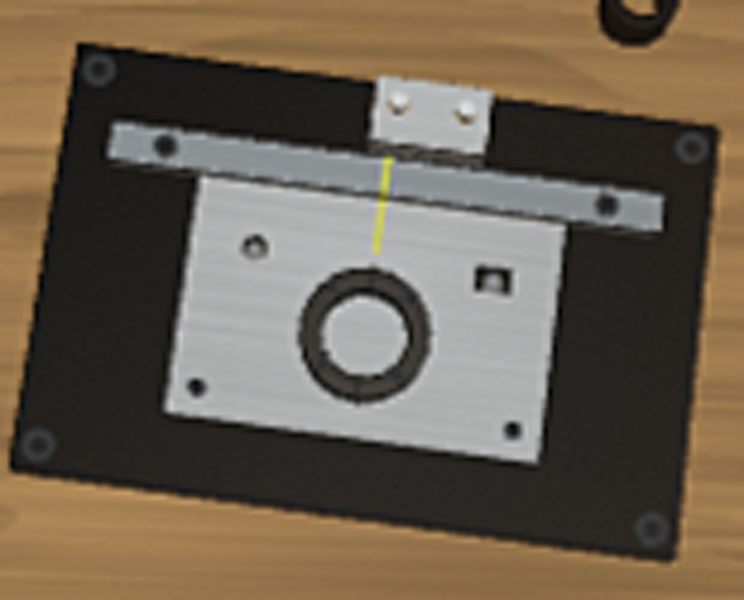

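```bash
sed -i 's/,sat=70):/,sat=70,yel=True):/; s/|((hsv\[...,0\]>24)/|(yel\&(hsv[...,0]>24)/' h.py
python3 - <<'E'
from p import *
T=load("top4.npz");D=load("side4.npz")
print("V rail,plate top",T[0][230+6,305].max(),T[0][260,348].max(),"side",D[0][215,337].max(),D[0][250,330].max())
for tt,ts in((145,155),(150,160),(155,165)):
  try:
    a=order(T,corners(T[0],(348,260),tt,RT,70,False));b=order(D,corners(D[0],(330,250),ts,RS,70,False));X=tri(a,b,T,D)
    W=(X[:,:2]-O)@Rb;print(tt,ts,"tri",np.c_[W,X[:,2]].tolist(),W.mean(0))
    Z=np.array([ray(T,p,30)[:2] for p in a]);Z=(Z-O)@Rb;print("top",Z.tolist(),Z.mean(0))
  except Exception as e: print(tt,ts,repr(e))
# expected pixels in side for corners at z 30 (seated) / rail edge raised
for W in((50,100),(50,-100),(-80,-100),(-80,100)):
  for c,n in((T,"top"),(D,"side")):
    o=[]
    for z in(30,33):
        p=c[2]@np.r_[O+Rb@np.array(W),z,1];q=c[1]@p[:3];o.append((q[:2]/q[2]).round(1).tolist())
    print(W,n,o)
E
```

```text
V rail,plate top 71 184 side 50 204
145 155 tri [[52.03902466662763, 98.92817042946297, 29.71458668889713], [51.56038176467783, -99.2605528052854, 29.332520469087346], [-77.32833660870153, -99.07180126410545, 28.865106427844378], [-76.99102127415928, 99.12685695374061, 29.52775300903418]] [-12.68   -0.069]
top [[49.9475719964413, 99.44346766037303], [49.3926107929835, -98.57714494919242], [-78.82053067141635, -98.57798270883457], [-78.35553930405571, 99.41108872875658]] [-14.459   0.425]
150 160 tri [[51.867851512829766, 98.76452471620621, 29.624488392124483], [51.16681161419654, -99.07809261948859, 29.640681994271123], [-77.13009764737917, -98.77409573764274, 28.926433680128554], [-76.76582071474803, 98.85887409435657, 29.40607075263242]] [-12.715  -0.057]
top [[49.74844615042775, 99.2749915429181], [49.19160325508965, -98.46039409341314], [-78.6479992210023, -98.27651850693117], [-78.23535641861908, 99.15605844310396]] [-14.486   0.424]
155 165 tri [[51.75401424392155, 98.61309830796664, 29.46792204741026], [50.85998527044485, -98.85082538486688, 29.821469310091164], [-77.0217609656606, -98.69181000326286, 29.267168792443364], [-76.42634611970479, 98.70273755999604, 29.20003612726256]] [-12.709  -0.057]
top [[49.65122832987226, 99.09796319968275], [49.03488911214123, -98.28323186799015], [-78.48552797525487, -98.22841175756513], [-78.03745152092773, 99.01282829603264]] [-14.459   0.4  ]
(50, 100) top [[301.3, 236.5], [301.3, 236.2]]
(50, 100) side [[324.3, 217.4], [324.4, 216.4]]
(50, -100) top [[377.3, 246.5], [377.4, 246.3]]
(50, -100) side [[359.1, 264.0], [359.2, 263.0]]
(-80, -100) top [[371.6, 296.0], [371.8, 295.9]]
(-80, -100) side [[306.3, 278.5], [306.3, 277.5]]
(-80, 100) top [[294.0, 285.5], [294.0, 285.4]]
(-80, 100) side [[275.9, 229.1], [275.9, 228.1]]
```

All four top corners lie at 28.9–29.8 mm (30 seated), so the plate is flat with a pin in each hole. The arm is clear, so I'm handing in.

Run:
```python
from p import *
a=load("top0.npz")[0].astype(int);b=load("top4.npz")[0].astype(int)
for n,(x,y) in dict(tall=(293,176),short=(393,200),roll=(449,254),jar=(229,241)).items(): print(n,abs(a-b)[y-20:y+20,x-20:x+20].mean().round(1))
print(bot.job_done()); show()
```

```text
tall 7.8
short 8.6
roll 6.8
jar 9.6
the job is handed in; nothing more can be done
None
the job is handed in; nothing more can be done
```

The nest plate is seated: both holes are over their pins, it lies flat on the bolster, and the job was handed in at about 12 s with the arm clear. I pushed its +y side about 14 mm with both open fingertips. Then I pushed its robot-side edge about 20 mm, until the plate dropped onto the pins and the push force went to zero. The collar was not touched.

**Last checks**
- **Flatness:** the triangulated top corners are all at 28.9–29.8 mm, against 30 mm when seated. At the start they were about 39 mm at the rail side and 29 mm at the robot side.
- **Pins and lines:** a pin shows in each hole, and the plate's yellow line continues the one on the rail.
- **Position:** the top view puts the plate centre at bolster (-14.5, 0.4) mm, against the target (-15, 0). Triangulation gives (-12.7, -0.1), so the two disagree by about 1.8 mm in x. That is within the 2 mm calibration.

**Failed or inconclusive**
- **Corner fits:** three automatic corner fits failed or merged the plate with the rail. I redid the final one with a stricter mask.
- **Loose things:** the before/after picture difference at the four loose things was uniformly small (7–10 grey levels). I had no noise reference, so it proves little, and I did not measure their positions again. None of the moves was meant to touch them, and the wrist force stayed near zero outside the pushes.

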